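# Load a stick of clips into the bag clipper and close its rail

## Task

The kitchen's bench bag clipper is empty and its rail is drawn out. Set the full-length narrow stick of clips, legs down, into the channel between the head and the spring follower, then push the rail fully home so that the follower presses the stick against the head.

Things in the scene. Friction and masses are not known exactly. Their poses are not given: they have to be found in the camera images.
- stick_mid (a point): Centre of the narrow full-length stick of clips: rigid aluminium bar of U section, legs down, 110 long (its x), 18 wide (its y), 38 mm tall (z up), about 100 g, ends alike. Beside it, in any order about 120 mm apart, stand two unwanted sticks of the same metal and height: a stub 45 mm long, and one 110 long but 42 mm wide, too wide for the channel.
- clipper: Bag clipper, bolted down. Origin: centre of base plate's underside (320 x 90 mm), on the counter; x along the open-topped channel to the grey 92 mm high head, z up. Head's rear face at x=+100 mm. Channel: x=-90 to 100, y=0, floor z=16, 24 mm wide, lips flare to 46 at z=34 (a stick 8 mm off slides in). A stick in it has its top at z=54; loaded and closed, its centre is at x=+45.
- rail (a joint): Rail opening in m: 0 fully home, 0.06 to 0.072 at start. Slides along the clipper's x, towards the head to close; stays where left; 5 N moves it, plus follower spring. Push its upright end plate: 50 mm wide (y), z=14 to 77 mm, rear face at x = -65 mm minus the opening in the clipper's frame (top flange 4 mm further back); free space behind it.
- follower (a joint): Travel in m of the black follower block pushed back on the rail against its spring: 0 at rest, at most 0.03; 1 N at 0, 3 N at 0.015. In the channel, 20 mm wide, up to z=50 mm; front face at x = +5 mm minus rail opening minus this value, in the clipper's frame. About 0.015 with the stick loaded and the rail home.
Mind the look-alikes: they are no part of the job. What is shaped like the part that bears stick_mid but blue or red is not meant.

How it is judged:
By the outcome, as a careful person would: the job done as asked, in the order asked, and still so for the second after the job is handed in, with the robot touching nothing.
It also fails if it takes over 43 s, if anything falls off the work surface, if the arm or the gripper's body presses on something with over 40 N, if the wrist force passes 120 N, or if a joint passes its speed limit or range.

## Robot

A 6-joint arm with a two-finger parallel gripper is mounted at the origin on the work surface. World frame = base frame: x ahead of the robot, y to its left, z up, the work surface at z = 0. Lengths are in m, angles in rad, forces in N, time in s.
With the tool pointing down it reaches from about 0.35 to 0.775 m from the base axis. Payload 5.5 kg.
Tool frame: the origin (TCP) lies between the finger pads; the fingertips stand 14 mm ahead of it and the grasp point (between the pads) lies 5 mm behind it; z points along the fingers, y is the direction in which the jaws open and shut (so a half turn about z gives the same grasp; the last joint's range is limited). The gripper opens to 85 mm and grips with 20 to 120 N. Pads are 22 mm wide; open, the fingers measure 114 mm over their backs; the gripper's body (76 mm by 85 mm) begins 54 mm behind the grasp point. The pads swing forward as they close: fully open they stand 13 mm farther back than shut.
Start: joints at [-1.291, 0.313, 0.046, 1.304, 0, 1.431], TCP at [0.234, -0.525, 0.245] pointing down, gripper open.
Joint ranges: [-2.76, 2.76], [-0.86, 1.69], [-1.03, 1.26], [-2.2, 2.34], [-1.47, 1.5], [-3.14, 3.14]. Speed limits (rad/s): [2.57, 2.57, 3.14, 3.14, 3.14, 3.14].

## Interface

Orientations are given as a 3x3 rotation matrix whose columns are the frame's x, y, z axes.
In Python, from cell import * gives the robot as it stands.
- The arm moves only by the tool send_rows, never from a script. Its argument "deltas" is a list of rows, each a list of 7 numbers: the turn, a rotation vector about the world's x, y, z in units of 360 degrees (1.0 is 360 degrees), then the shift along the world's x, y, z in units of 0.4 m (1.0 is 0.4 m), then the closure, from 0 (fully open) to 1 (shut). In form: [[ax, ay, az, dx, dy, dz, jaw], ...]. A call has 1 to 5 rows; each row shifts and turns the commanded pose from where the row before left it; what a row does not reach is not made up. A row lasts 1/10 s, in which the tool goes at most 50 mm and 8.59 degrees, less where a joint would pass 70% of its speed; a pose out of reach is approached as far as the arm can. A call with a number of a shift or a turn outside -1 to 1 is refused whole. A call with a gripper value outside its range is refused whole. The fingers move at their own pace and stop on an object; the grip force is fixed at half the most. Time passes only in rows, so rows that do not move let the fingers close. It gives the time, the measured TCP pose, the force and the opening at its end, in the units of the state.
- observe(): the state, without advancing time (a new reading comes with each control period).
- read_camera(name): name is "scene" or "top" or "wrist"; returns the picture (420x560x3 uint8, red, green, blue); there is no depth.
- camera_model(name): a dict with "fx", "fy", "cx", "cy" (pixels), "rvec" (rotation vector, rad) and "tvec" (3), from world to camera coordinates, as OpenCV has them. Camera axes: x right, y down, z forward; pixel columns grow to the right and rows downward; lengths in m; the calibration is good to about 2 mm. A picture is of the moment at which its call begins: read the wrist's pose just before it. camera_model takes no time and is no camera call; for the wrist camera it gives the pose at the moment of the call.
- finish_job(): hands the job in, once; it reports no verdict.
The state is a dict: "time": time; "joint_pos": joint angles; "joint_vel": joint speeds; "joint_torque": joint torques, N m; "tcp_pos": TCP position; "orientation": TCP orientation; "contact_force": force on the tool from outside, world axes, zero at the start; "wrist_torque": the same for the moment, N m; "grip_width": finger opening in m.
Only numpy, scipy, OpenCV 4.12 (cv2) and the standard library are available. Lean on these libraries where they do the work, as an engineer would, in place of code of your own. Each camera call takes 0.05 s, during which the arm holds its last target. There are 200 camera calls.

## Working session

There is one attempt and no reset: what is moved stays moved. The work goes in short steps, Python scripts to look and compute and a tool call to move; the robot and the scene stay as the last step left them, time stands still between calls to the robot, and variables do not carry over. Pictures are saved under pics/ and viewed, about 8 in all and at most 12, crops included, and the job is handed in when it is done.

Besides the shell and the picture viewer there is one more tool, called after "Emit:" as name([rows], argument=value, ...), one row to a line, values as JSON. send_rows: Moves the arm, as the interface text tells. Its arguments: {"type":"object","properties":{"deltas":{"type":"array"}},"required":["deltas"]}

```bash
mkdir -p pics; cat > h.py <<'E'
from cell import *
import numpy as np, cv2
def snap(n,f):
    m=camera_model(n); im=read_camera(n); cv2.imwrite('pics/'+f+'.png',im[:,:,::-1]); np.save('pics/'+f+'.npy',np.r_[m['fx'],m['fy'],m['cx'],m['cy'],np.ravel(m['rvec']),np.ravel(m['tvec'])]); return im
def ray(f,u,v,z):
    a=np.load('pics/'+f+'.npy'); R=cv2.Rodrigues(a[4:7])[0]; t=a[7:10]
    d=R.T@np.array([(u-a[2])/a[0],(v-a[3])/a[1],1]); c=-R.T@t
    return c+d*(z-c[2])/d[2]
def proj(f,P):
    a=np.load('pics/'+f+'.npy'); K=np.array([[a[0],0,a[2]],[0,a[1],a[3]],[0,0,1]])
    return cv2.projectPoints(np.float64(P),a[4:7],a[7:10],K,None)[0][:,0]
E
python3 - <<'E'
from h import *
a=snap('top','top1'); b=snap('scene','sc1')
print(np.load('pics/top1.npy').round(3)); print(observe())
E
```

```text
[ 4.09597e+02  4.09597e+02  2.77685e+02  2.12417e+02  2.16700e+00
 -2.19100e+00  1.35000e-01 -1.18000e-01  4.89000e-01  9.85000e-01]
{'time': 0.1, 'joint_pos': array([-1.29059479e+00,  3.13933571e-01,  4.50657597e-02,  1.30361865e+00,
       -3.49104253e-05,  1.43124139e+00]), 'joint_vel': array([-0.0005187 , -0.00230248,  0.00078095, -0.00051122, -0.0010565 ,
        0.0002755 ]), 'joint_torque': array([ 5.00364607e-03, -4.81722522e+01,  2.99245852e+01,  1.26974474e-02,
       -3.48944020e-07, -4.39057558e-06]), 'tcp_pos': array([ 0.23421317, -0.52463979,  0.24448236]), 'orientation': array([[ 9.13188251e-01,  4.07537688e-01, -5.00954524e-04],
       [ 4.07537946e-01, -9.13186846e-01,  1.61456452e-03],
       [ 2.00530808e-04, -1.67855933e-03, -9.99998571e-01]]), 'contact_force': array([ 0.15130717, -0.66487081,  0.03160649]), 'wrist_torque': array([-0.00437514,  0.00040843, -0.00455704]), 'grip_width': 0.0855185247350014}
```

View pics/top1.png

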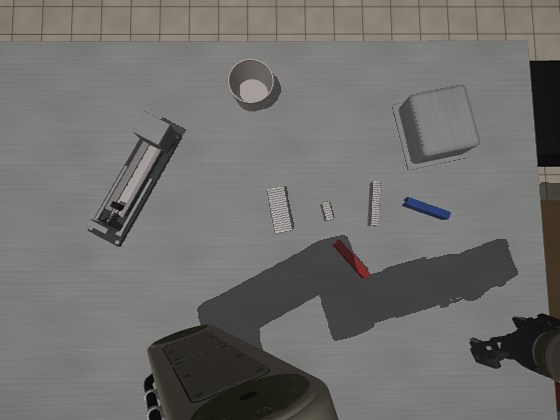

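View pics/sc1.png

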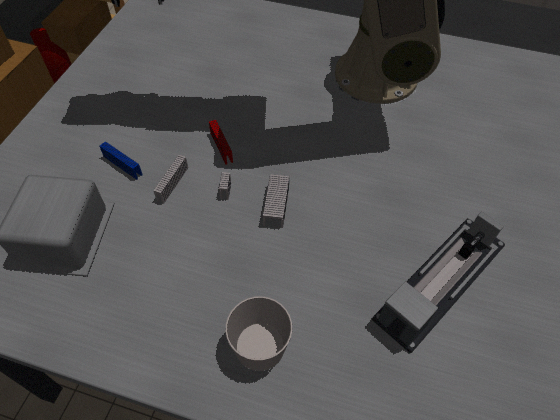

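The top view shows the sticks at (280,210) wide, (327,211) stub and (374,203) narrow, which is the target. The clipper runs from its rear at about (105,232) to its head at about (155,125). I'll enlarge both areas.

```bash
python3 - <<'E'
from h import *
t=cv2.imread('pics/top1.png')
a=cv2.resize(t[100:255,75:200],None,fx=3.8,fy=3.8,interpolation=cv2.INTER_CUBIC)
b=cv2.resize(t[170:235,350:400],None,fx=6,fy=6,interpolation=cv2.INTER_CUBIC)
c=np.zeros((590,790,3),np.uint8); c[:a.shape[0],:a.shape[1]]=a; c[:b.shape[0],485:485+b.shape[1]]=b
cv2.imwrite('pics/c1.png',c)
for p in [(374,182),(374,225)]: print(ray('top1',*p,0.038))
for p in [(90,233),(118,245),(185,130),(155,112)]: print(ray('top1',*p,0.01))
E
```

```text
[ 0.55923974 -0.36233283  0.038     ]
[ 0.45285315 -0.35848075  0.038     ]
[0.44246993 0.34024377 0.01      ]
[0.41209875 0.27082412 0.01      ]
[0.7023452 0.109466  0.01     ]
[0.74997357 0.18626683 0.01      ]
```

View pics/c1.png

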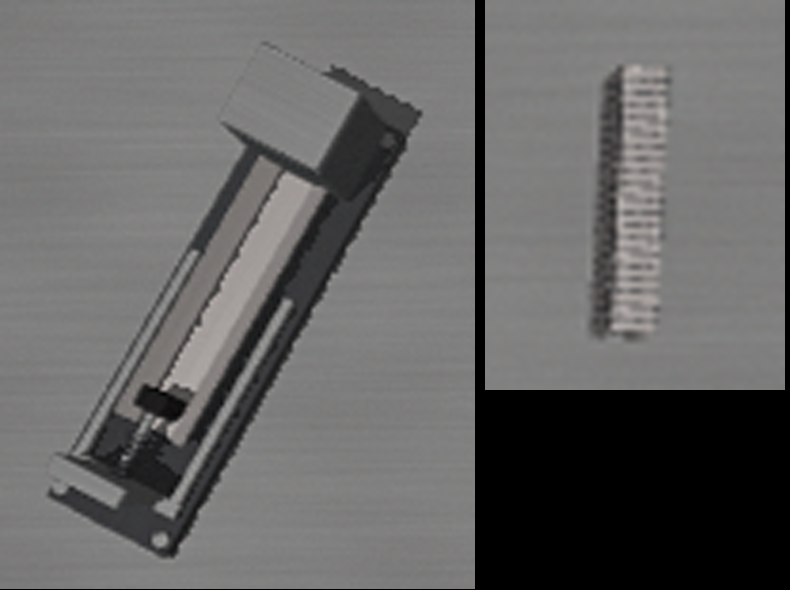

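```bash
python3 - <<'E'
from h import *
A=lambda X,Y,z: ray('top1',75+(X+.5)/3.8-.5,100+(Y+.5)/3.8-.5,z)
B=lambda X,Y,z: ray('top1',350+(X-484.5)/6-.5,170+(Y+.5)/6-.5,z)
s=np.array([B(*p,.038) for p in [(623,66),(668,67),(658,333),(612,333)]])
print('stick',s.mean(0),np.degrees(np.arctan2(*((s[0]+s[1]-s[2]-s[3])[[1,0]]))),np.linalg.norm((s[0]+s[1]-s[2]-s[3])/2),np.linalg.norm(s[0]-s[1]))
h=np.array([A(*p,.092) for p in [(265,42),(360,97),(317,178),(220,117)]])
print(h); print('head c',h.mean(0),'rear mid',(h[2]+h[3])/2,[np.linalg.norm(h[i]-h[(i+1)%4]) for i in range(4)])
b=np.array([A(*p,.006) for p in [(48,492),(170,556),(418,125)]]);print('base',b,np.linalg.norm(b[0]-b[1]),np.linalg.norm(b[2]-b[1]),'c',(b[0]+b[2])/2)
f=lambda v:np.degrees(np.arctan2(v[1],v[0]))
print(f(b[2]-b[1]),f(b[0]-b[1])-90,f((h[0]+h[1]-h[2]-h[3])),f(h[3]-h[2])-90, f(h[0]-h[1])-90)
pl=[A(*p,.077) for p in [(48,470),(115,508)]];print('plate',pl,np.linalg.norm(pl[0]-pl[1]))
print(f((h[2]+h[3])/2-(b[0]+b[1])/2), np.linalg.norm(((h[2]+h[3])/2-(b[0]+b[1])/2)[:2]))
E
```

```text
stick [ 0.5075807  -0.36407964  0.038     ] -4.341735560980708 0.11020979008308258 0.018626037473158764
[[0.72395269 0.18807497 0.092     ]
 [0.68869839 0.12915338 0.092     ]
 [0.63779912 0.1546264  0.092     ]
 [0.67651464 0.21456409 0.092     ]]
head c [0.68174121 0.17160471 0.092     ] rear mid [0.65715688 0.18459524 0.092     ] [np.float64(0.06866308897371745), np.float64(0.056917576422791126), np.float64(0.07135417447100825), np.float64(0.054332702631977876)]
base [[0.45244261 0.34902995 0.006     ]
 [0.40982698 0.26885611 0.006     ]
 [0.69696718 0.11115641 0.006     ]] 0.09079612855714289 0.32759531104495904 c [0.57470489 0.23009318 0.006     ]
-28.775943316166263 -27.99245071586315 -27.85229032765336 -32.85960304171305 -30.89316396526769
plate [array([0.46116819, 0.31832817, 0.077     ]), array([0.43757605, 0.27718896, 0.077     ])] 0.04742387306632477
-28.817729405401035 0.2579696753074375
```

The measurements fit the given sizes: the stick comes out 110 x 18.6 mm and the base 91 mm wide.

| Item | Position (m) | Yaw | Note |
|---|---|---|---|
| Stick | (0.5076, -0.364) | -4.3° | |
| Clipper origin | about (0.571, 0.232) | -28.8° | rail open about 67 mm |

I'll turn +151.6° so joint 6 stays in range at both places.

Emit:
send_rows([
  [0, 0, 0.0234, 0.038, 0.0223, 0, 0.3],
  [0, 0, 0.0234, 0.038, 0.0223, 0, 0.3],
  [0, 0, 0.0234, 0.038, 0.0223, 0, 0.3],
  [0, 0, 0.0234, 0.038, 0.0223, 0, 0.3],
  [0, 0, 0.0234, 0.038, 0.0223, 0, 0.3],
])

```text
time: 0.6
tcp_pos: [0.3108, -0.4799, 0.2448]
orientation: [[0.399, 0.917, -0.0], [0.917, -0.399, 0.001], [0.001, -0.001, -1.0]]
contact_force: [0.2, -0.5, 0.3]
grip_width: 0.0598
```

Emit:
send_rows([
  [0, 0, 0.0234, 0.038, 0.0223, 0, 0.3],
  [0, 0, 0.0234, 0.038, 0.0223, 0, 0.3],
  [0, 0, 0.0234, 0.038, 0.0223, 0, 0.3],
  [0, 0, 0.0234, 0.038, 0.0223, 0, 0.3],
  [0, 0, 0.0234, 0.038, 0.0223, 0, 0.3],
])

```text
time: 1.1
tcp_pos: [0.3868, -0.4352, 0.2448]
orientation: [[-0.32, 0.948, -0.001], [0.948, 0.32, 0.001], [0.001, -0.0, -1.0]]
contact_force: [-0.1, 0.2, 0.1]
grip_width: 0.0597
```

Emit:
send_rows([
  [0, 0, 0.0234, 0.038, 0.0223, 0, 0.3],
  [0, 0, 0.0234, 0.038, 0.0223, 0, 0.3],
  [0, 0, 0.0234, 0.038, 0.0223, 0, 0.3],
  [0, 0, 0.0234, 0.038, 0.0223, 0, 0.3],
  [0, 0, 0.0234, 0.038, 0.0223, 0, 0.3],
])

```text
time: 1.6
tcp_pos: [0.4628, -0.3907, 0.2447]
orientation: [[-0.873, 0.488, -0.001], [0.488, 0.873, 0.001], [0.001, 0.0, -1.0]]
contact_force: [0.5, -1.3, 0.2]
grip_width: 0.0597
```

Emit:
send_rows([
  [0, 0, 0.0234, 0.038, 0.0223, 0, 0.3],
  [0, 0, 0.0234, 0.038, 0.0223, 0, 0.3],
  [0, 0, 0.0234, 0.038, 0.0223, 0, 0.3],
  [0, 0, 0, 0, 0, -0.1, 0.3],
  [0, 0, 0, 0, 0, -0.1, 0.3],
])

```text
time: 2.1
tcp_pos: [0.5093, -0.3647, 0.1653]
orientation: [[-0.997, 0.074, 0.002], [0.074, 0.997, -0.002], [-0.003, -0.002, -1.0]]
contact_force: [0.5, -0.1, -1.0]
grip_width: 0.0597
```

```bash
python3 - <<'E'
from h import *
snap('wrist','w1'); print(observe()['tcp_pos'])
c,s=np.cos(np.radians(-4.34)),np.sin(np.radians(-4.34))
print(proj('w1',[[.5076+c*a-s*b,-.3641+s*a+c*b,.038] for a,b in [(.055,.009),(.055,-.009),(-.055,-.009),(-.055,.009)]]).round(1))
E
```

```text
[ 0.5053482  -0.36151175  0.15644665]
[[304.6 267.5]
 [283.1 267.5]
 [282.1 132.6]
 [306.5 132.6]]
```

View pics/w1.png

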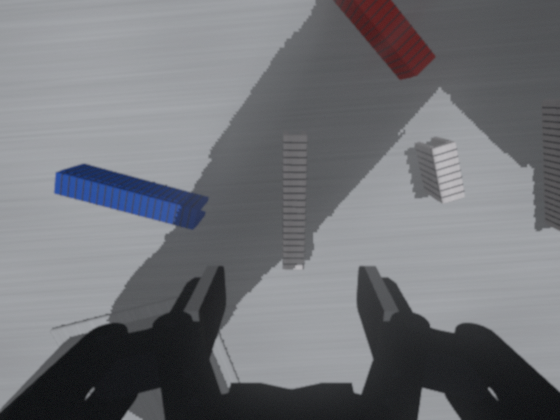

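The stick shows at (283–306, 135–268), within about 1 px of the prediction. I'll descend part way and check.

Emit:
send_rows([
  [0, 0, 0, 0, 0, -0.08, 0.3],
  [0, 0, 0, 0, 0, -0.08, 0.3],
  [0, 0, 0, 0, 0, -0.03, 0.3],
  [0, 0, 0, 0, 0, 0, 0.3],
  [0, 0, 0, 0, 0, 0, 0.3],
])

```text
time: 2.65
tcp_pos: [0.5084, -0.3651, 0.0906]
orientation: [[-0.997, 0.075, 0.001], [0.075, 0.997, -0.001], [-0.001, -0.001, -1.0]]
contact_force: [-0.2, -0.7, 0.7]
grip_width: 0.06
```

Emit:
send_rows([
  [0, 0, 0, 0, 0, -0.05, 0.3],
  [0, 0, 0, 0, 0, -0.05, 0.3],
  [0, 0, 0, 0, 0, -0.04, 0.3],
  [0, 0, 0, 0, 0, 0, 0.3],
  [0, 0, 0, 0, 0, 0, 0.3],
])

```text
time: 3.15
tcp_pos: [0.5088, -0.3653, 0.0351]
orientation: [[-0.997, 0.075, 0.002], [0.075, 0.997, -0.001], [-0.002, -0.001, -1.0]]
contact_force: [-0.0, 0.3, 0.7]
grip_width: 0.0596
```

Emit:
send_rows([
  [0, 0, 0, 0, 0, 0, 1],
  [0, 0, 0, 0, 0, 0, 1],
  [0, 0, 0, 0, 0, 0, 1],
  [0, 0, 0, 0, 0, 0, 1],
  [0, 0, 0, 0, 0, 0, 1],
])

```text
time: 3.65
tcp_pos: [0.5085, -0.3649, 0.0343]
orientation: [[-0.997, 0.075, 0.001], [0.075, 0.997, -0.001], [-0.001, -0.001, -1.0]]
contact_force: [0.2, 0.6, 5.5]
grip_width: 0.0169
```

Emit:
send_rows([
  [0, 0, 0, 0, 0, 0.05, 1],
  [0, 0, 0, 0, 0, 0.08, 1],
  [0, 0, 0, 0, 0, 0.08, 1],
  [0, 0, 0, 0, 0, 0.08, 1],
  [0, 0, 0, 0, 0, 0.08, 1],
])

```text
time: 4.15
tcp_pos: [0.5075, -0.3643, 0.1821]
orientation: [[-0.997, 0.075, -0.001], [0.075, 0.997, 0.001], [0.001, 0.001, -1.0]]
contact_force: [0.8, 0.2, -1.7]
grip_width: 0.0162
```

Emit:
send_rows([
  [0, 0, -0.0034, 0.012, 0.0723, 0, 1],
  [0, 0, -0.0034, 0.012, 0.0723, 0, 1],
  [0, 0, -0.0034, 0.012, 0.0723, 0, 1],
  [0, 0, -0.0034, 0.012, 0.0723, 0, 1],
  [0, 0, -0.0034, 0.012, 0.0723, 0, 1],
])

```text
time: 4.65
tcp_pos: [0.5317, -0.2187, 0.1809]
orientation: [[-0.983, 0.182, -0.001], [0.182, 0.983, 0.0], [0.001, 0.0, -1.0]]
contact_force: [0.1, 0.1, -0.6]
grip_width: 0.0169
```

Emit:
send_rows([
  [0, 0, -0.0034, 0.012, 0.0723, 0, 1],
  [0, 0, -0.0034, 0.012, 0.0723, 0, 1],
  [0, 0, -0.0034, 0.012, 0.0723, 0, 1],
  [0, 0, -0.0034, 0.012, 0.0723, 0, 1],
  [0, 0, -0.0034, 0.012, 0.0723, 0, 1],
])

```text
time: 5.15
tcp_pos: [0.5557, -0.0741, 0.1809]
orientation: [[-0.958, 0.286, -0.001], [0.286, 0.958, 0.0], [0.001, -0.0, -1.0]]
contact_force: [-0.4, 0.5, -0.6]
grip_width: 0.0168
```

Emit:
send_rows([
  [0, 0, -0.0034, 0.012, 0.0723, 0, 1],
  [0, 0, -0.0034, 0.012, 0.0723, 0, 1],
  [0, 0, -0.0034, 0.012, 0.0723, 0, 1],
  [0, 0, -0.0034, 0.012, 0.0723, 0, 1],
  [0, 0, -0.0034, 0.012, 0.0723, 0, 1],
])

```text
time: 5.65
tcp_pos: [0.5797, 0.0704, 0.1809]
orientation: [[-0.922, 0.386, -0.001], [0.386, 0.922, -0.0], [0.001, -0.0, -1.0]]
contact_force: [0.7, -0.3, -1.8]
grip_width: 0.0163
```

Emit:
send_rows([
  [0, 0, -0.0034, 0.012, 0.0723, 0, 1],
  [0, 0, -0.0034, 0.012, 0.0723, 0, 1],
  [0, 0, -0.0034, 0.012, 0.0723, 0, 1],
  [0, 0, -0.0034, 0.012, 0.0723, 0, 1],
  [0, 0, -0.0034, 0.012, 0.0723, 0, 1],
])

```text
time: 6.15
tcp_pos: [0.6037, 0.2149, 0.1808]
orientation: [[-0.876, 0.482, -0.001], [0.482, 0.876, -0.0], [0.001, -0.001, -1.0]]
contact_force: [0.5, 0.1, -0.9]
grip_width: 0.0168
```

Emit:
send_rows([
  [0, 0, 0, 0, 0, -0.05, 1],
  [0, 0, 0, 0, 0, 0, 1],
  [0, 0, 0, 0, 0, 0, 1],
])

```text
time: 6.45
tcp_pos: [0.6031, 0.2135, 0.1605]
orientation: [[-0.876, 0.482, -0.002], [0.482, 0.876, -0.001], [0.002, -0.002, -1.0]]
contact_force: [-0.4, 0.1, -0.4]
grip_width: 0.0165
```

```bash
python3 - <<'E'
from h import *
a=snap('wrist','w2');b=snap('top','top2'); print(observe()['tcp_pos'],observe()['contact_force'])
c=np.hstack([cv2.imread('pics/w2.png')[:, :, :],cv2.resize(cv2.imread('pics/top2.png')[90:260,70:230],(395,420))])
cv2.imwrite('pics/c2.png',cv2.resize(c,(800,352),interpolation=cv2.INTER_AREA))
E
```

```text
[0.60408357 0.2132464  0.16178705] [ 0.58884413 -0.81961015 -0.75612637]
```

View pics/w2.png

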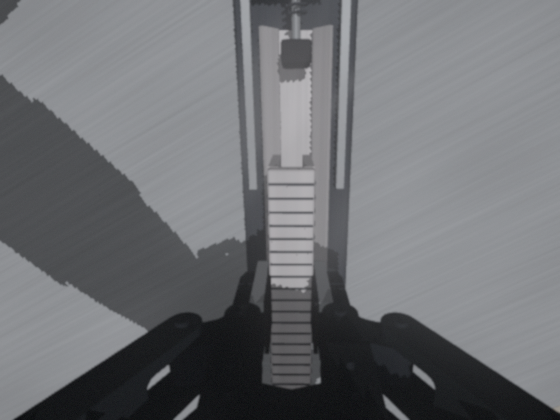

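The stick is held, parallel to the channel (columns 268–314). The base edges are at about columns 237/354 in row 50. I'll check the channel midline against my model.

```bash
python3 - <<'E'
from h import *
e=np.array([.8763,-.4818]);n=np.array([.4818,.8763]);o=np.array([.5708,.2322])
W=lambda x,y,z:[*(o+x*e+y*n),z]
print(proj('w2',[W(x,y,z) for z,y in[(.006,.045),(.006,-.045),(.034,.023),(.034,-.023),(.016,.012),(.016,-.012)] for x in(-.08,-.03)]).round(1).reshape(6,4))
print('follower top front',proj('w2',[W(.005-.067,y,.05) for y in(.01,-.01)]))
# held stick corners, far end
t=np.array([.6037,.2135]); print('stick',proj('w2',[[*(t-.055*e+s*.009*n),.161+.004] for s in(1,-1)]))
E
python3 - <<'E'
import cv2
t=cv2.imread('pics/w2.png')
cv2.imwrite('pics/c3.png',cv2.resize(t[0:200,200:390],None,fx=3,fy=3,interpolation=cv2.INTER_CUBIC))
E
```

```text
[[353.7  47.7 350.3 116.1]
 [235.1  47.9 238.2 116.3]
 [328.4  41.4 326.2 117.5]
 [260.9  41.5 262.8 117.6]
 [310.9  45.7 309.8 116.7]
 [278.   45.7 278.8 116.7]]
follower top front [[310.12314244  67.6338739 ]
 [279.44278211  67.68705268]]
stick [[319.95895373 167.28570158]
 [271.41997487 167.3294299 ]]
```

View pics/c3.png

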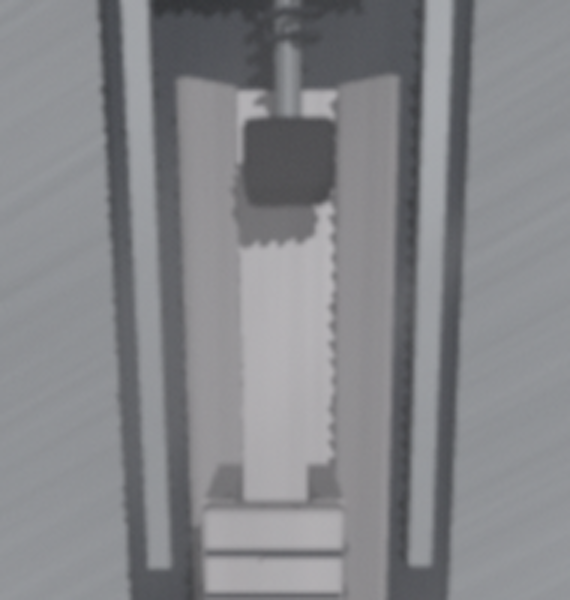

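The image puts the channel about 1–3 mm to +y of the held stick, well within the 8 mm flare. The lengthwise position agrees to under 1 mm and the rail opening of about 67 mm is confirmed. I'll correct by about 2 mm and descend.

Emit:
send_rows([
  [0, 0, 0, 0.0027, 0.0048, -0.05, 1],
  [0, 0, 0, 0, 0, -0.07, 1],
  [0, 0, 0, 0, 0, -0.05, 1],
  [0, 0, 0, 0, 0, -0.02, 1],
  [0, 0, 0, 0, 0, -0.01, 1],
])

```text
time: 7.05
tcp_pos: [0.605, 0.2152, 0.0813]
orientation: [[-0.876, 0.482, -0.0], [0.482, 0.876, -0.0], [0.0, -0.0, -1.0]]
contact_force: [0.1, 0.2, -1.0]
grip_width: 0.0163
```

Emit:
send_rows([
  [0, 0, 0, 0, 0, -0.01, 1],
  [0, 0, 0, 0, 0, -0.01, 1],
  [0, 0, 0, 0, 0, -0.01, 1],
  [0, 0, 0, 0, 0, 0, 1],
])

```text
time: 7.45
tcp_pos: [0.6049, 0.2157, 0.0692]
orientation: [[-0.876, 0.482, -0.0], [0.482, 0.876, -0.0], [0.0, -0.0, -1.0]]
contact_force: [0.7, -1.0, -1.4]
grip_width: 0.0165
```

Emit:
send_rows([
  [0, 0, 0, 0, 0, -0.008, 1],
  [0, 0, 0, 0, 0, -0.008, 1],
  [0, 0, 0, 0, 0, -0.008, 1],
  [0, 0, 0, 0, 0, 0, 1],
])

```text
time: 7.85
tcp_pos: [0.6046, 0.2157, 0.059]
orientation: [[-0.876, 0.482, -0.001], [0.482, 0.876, -0.0], [0.001, -0.001, -1.0]]
contact_force: [-0.8, -0.0, -0.9]
grip_width: 0.0163
```

Emit:
send_rows([
  [0, 0, 0, 0, 0, -0.007, 1],
  [0, 0, 0, 0, 0, -0.007, 1],
  [0, 0, 0, 0, 0, -0.005, 1],
  [0, 0, 0, 0, 0, 0, 1],
])

```text
time: 8.25
tcp_pos: [0.6047, 0.2157, 0.0517]
orientation: [[-0.876, 0.482, -0.001], [0.482, 0.876, -0.0], [0.001, -0.0, -1.0]]
contact_force: [0.5, 0.7, -0.7]
grip_width: 0.0167
```

It met no resistance and now sits about 1 mm above the floor. I'll release, lift, and look.

Emit:
send_rows([
  [0, 0, 0, 0, 0, 0, 0.55],
  [0, 0, 0, 0, 0, 0, 0.55],
  [0, 0, 0, 0, 0, 0, 0.55],
  [0, 0, 0, 0, 0, 0.05, 0.55],
  [0, 0, 0, 0, 0, 0.1, 0.55],
])

```text
time: 8.75
tcp_pos: [0.6025, 0.2151, 0.1093]
orientation: [[-0.876, 0.482, -0.007], [0.482, 0.876, -0.001], [0.005, -0.005, -1.0]]
contact_force: [0.1, 0.2, -0.0]
grip_width: 0.0384
```

Emit:
send_rows([
  [0, 0, 0, 0, 0, 0.1, 0.7],
  [0, 0, 0, 0, 0, 0.1, 1],
  [0, 0, 0, 0, 0, 0, 1],
])

```text
time: 9.05
tcp_pos: [0.6084, 0.2166, 0.1995]
orientation: [[-0.876, 0.482, 0.012], [0.482, 0.876, 0.003], [-0.009, 0.008, -1.0]]
contact_force: [0.5, 0.5, -0.4]
grip_width: 0.0003
```

```bash
python3 - <<'E'
from h import *
snap('wrist','w3'); print(observe()['tcp_pos'])
e=np.array([.8763,-.4818]);n=np.array([.4818,.8763]);o=np.array([.5708,.2322])
print(proj('w3',[[*(o+x*e+y*n),.054] for x,y in[(.037-.055,.009),(.037-.055,-.009)]]))
E
```

```text
[0.60725384 0.21629181 0.19627992]
[[297.24050938 126.23412773]
 [274.23025336 126.27559014]]
```

View pics/w3.png

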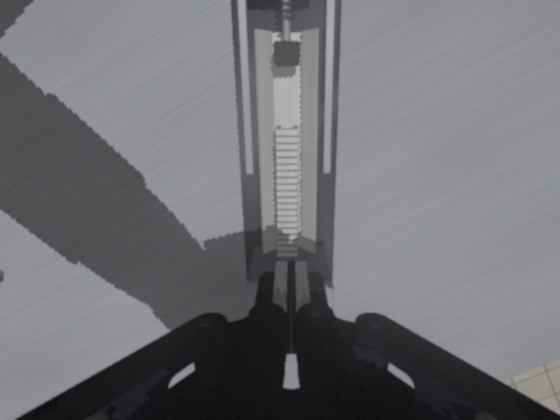

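The stick is seated straight in the channel, far end at (287,127) as predicted, with the follower at (287,52) behind it. Next I'll take the closed fingers behind the end plate.

Emit:
send_rows([
  [0, 0, 0, -0.057, 0.0311, 0, 1],
  [0, 0, 0, -0.057, 0.0311, 0, 1],
  [0, 0, 0, -0.057, 0.0311, 0, 1],
  [0, 0, 0, -0.057, 0.0311, 0, 1],
])

```text
time: 9.5
tcp_pos: [0.5122, 0.2655, 0.1906]
orientation: [[-0.876, 0.482, -0.002], [0.482, 0.876, -0.001], [0.002, -0.002, -1.0]]
contact_force: [-0.8, 0.1, 0.1]
grip_width: -0.0002
```

Emit:
send_rows([
  [0, 0, 0, -0.057, 0.0311, 0, 1],
  [0, 0, 0, -0.057, 0.0311, 0, 1],
  [0, 0, 0, -0.057, 0.0311, 0, 1],
  [0, 0, 0, -0.057, 0.0311, 0, 1],
  [0, 0, 0, 0, 0, 0, 1],
])

```text
time: 10.0
tcp_pos: [0.4192, 0.3159, 0.1909]
orientation: [[-0.878, 0.479, -0.003], [0.479, 0.878, -0.001], [0.002, -0.002, -1.0]]
contact_force: [0.6, -0.0, -0.1]
grip_width: -0.0003
```

Emit:
send_rows([
  [0, 0, 0, 0, 0, -0.0673, 1],
  [0, 0, 0, 0, 0, -0.0673, 1],
  [0, 0, 0, 0, 0, -0.0673, 1],
  [0, 0, 0, 0, 0, -0.0673, 1],
  [0, 0, 0, 0, 0, -0.0673, 1],
])

```text
time: 10.5
tcp_pos: [0.4226, 0.3146, 0.0556]
orientation: [[-0.876, 0.482, -0.001], [0.482, 0.876, -0.001], [0.0, -0.001, -1.0]]
contact_force: [0.3, 0.6, -0.2]
grip_width: 0.0002
```

Emit:
send_rows([
  [0, 0, 0, 0, 0, 0, 1],
  [0, 0, 0, 0, 0, 0, 1],
])

```text
time: 10.7
tcp_pos: [0.4223, 0.3147, 0.057]
orientation: [[-0.876, 0.482, -0.002], [0.482, 0.876, -0.001], [0.001, -0.002, -1.0]]
contact_force: [0.1, 0.2, 0.8]
grip_width: -0.0003
```

Emit:
send_rows([
  [0, 0, 0, 0.011, -0.006, 0, 1],
  [0, 0, 0, 0.011, -0.006, 0, 1],
  [0, 0, 0, 0.011, -0.006, 0, 1],
  [0, 0, 0, 0.011, -0.006, 0, 1],
  [0, 0, 0, 0.011, -0.006, 0, 1],
])

```text
time: 11.2
tcp_pos: [0.4446, 0.3039, 0.0582]
orientation: [[-0.877, 0.481, -0.001], [0.481, 0.877, 0.002], [0.002, 0.002, -1.0]]
contact_force: [-4.5, 4.4, 3.7]
grip_width: 0.0003
```

Emit:
send_rows([
  [0, 0, 0, 0.011, -0.006, 0, 1],
  [0, 0, 0, 0.011, -0.006, 0, 1],
  [0, 0, 0, 0.011, -0.006, 0, 1],
  [0, 0, 0, 0.011, -0.006, 0, 1],
  [0, 0, 0, 0.011, -0.006, 0, 1],
])

```text
time: 11.7
tcp_pos: [0.4663, 0.2921, 0.0581]
orientation: [[-0.877, 0.481, -0.001], [0.481, 0.877, 0.002], [0.002, 0.002, -1.0]]
contact_force: [-4.0, 3.5, 4.3]
grip_width: 0.0
```

Emit:
send_rows([
  [0, 0, 0, 0.011, -0.006, 0, 1],
  [0, 0, 0, 0.011, -0.006, 0, 1],
  [0, 0, 0, 0.011, -0.006, 0, 1],
])

```text
time: 12.0
tcp_pos: [0.4796, 0.285, 0.0581]
orientation: [[-0.877, 0.481, -0.001], [0.481, 0.877, 0.003], [0.002, 0.002, -1.0]]
contact_force: [-3.9, 3.3, 3.8]
grip_width: 0.0001
```

Steady force of about 5 N: the rail is sliding, with about 25 mm to go.

Emit:
send_rows([
  [0, 0, 0, 0.011, -0.006, 0, 1],
  [0, 0, 0, 0.011, -0.006, 0, 1],
  [0, 0, 0, 0.011, -0.006, 0, 1],
  [0, 0, 0, 0.004, -0.0022, 0, 1],
])

```text
time: 12.4
tcp_pos: [0.4943, 0.2771, 0.0581]
orientation: [[-0.877, 0.481, -0.001], [0.481, 0.877, 0.003], [0.002, 0.002, -1.0]]
contact_force: [-5.3, 4.7, 4.8]
grip_width: 0.0002
```

Emit:
send_rows([
  [0, 0, 0, 0.0044, -0.0024, 0, 1],
  [0, 0, 0, 0.0044, -0.0024, 0, 1],
  [0, 0, 0, 0.0044, -0.0024, 0, 1],
])

```text
time: 12.7
tcp_pos: [0.499, 0.2745, 0.0581]
orientation: [[-0.877, 0.48, -0.002], [0.48, 0.877, 0.003], [0.003, 0.002, -1.0]]
contact_force: [-5.9, 7.0, 5.5]
grip_width: 0.0002
```

Emit:
send_rows([
  [0, 0, 0, 0.0035, -0.0019, 0, 1],
  [0, 0, 0, 0.0035, -0.0019, 0, 1],
])

```text
time: 12.9
tcp_pos: [0.5015, 0.2732, 0.0581]
orientation: [[-0.877, 0.48, -0.002], [0.48, 0.877, 0.004], [0.004, 0.002, -1.0]]
contact_force: [-10.1, 9.6, 7.7]
grip_width: -0.0002
```

Emit:
send_rows([
  [0, 0, 0, 0.0035, -0.0019, 0, 1],
  [0, 0, 0, 0, 0, 0, 1],
])

```text
time: 13.1
tcp_pos: [0.5014, 0.2732, 0.0581]
orientation: [[-0.878, 0.479, -0.005], [0.479, 0.878, 0.005], [0.007, 0.002, -1.0]]
contact_force: [-10.1, 9.5, 8.2]
grip_width: 0.0004
```

Emit:
send_rows([
  [0, 0, 0, 0.0035, -0.0019, 0, 1],
  [0, 0, 0, 0.0035, -0.0019, 0, 1],
  [0, 0, 0, 0, 0, 0, 1],
])

```text
time: 13.4
tcp_pos: [0.5016, 0.2731, 0.0581]
orientation: [[-0.878, 0.478, -0.009], [0.478, 0.878, 0.008], [0.012, 0.003, -1.0]]
contact_force: [-17.6, 13.9, 12.9]
grip_width: 0.0
```

Force rises with no motion, so the rail is at its stop at x≈-80, as expected for home. I'll back off, rise and check.

Emit:
send_rows([
  [0, 0, 0, -0.02, 0.011, 0, 1],
  [0, 0, 0, -0.04, 0.022, 0, 1],
  [0, 0, 0, -0.04, 0.022, 0, 1],
  [0, 0, 0, 0, 0, 0.1, 1],
  [0, 0, 0, 0, 0, 0.1, 1],
])

```text
time: 13.9
tcp_pos: [0.464, 0.2912, 0.1368]
orientation: [[-0.877, 0.481, -0.004], [0.481, 0.877, -0.002], [0.003, -0.004, -1.0]]
contact_force: [1.9, -0.2, -0.4]
grip_width: -0.0001
```

Emit:
send_rows([
  [0, 0, 0, 0, 0, 0.1, 1],
  [0, 0, 0, 0, 0, 0.1, 1],
  [0, 0, 0, 0, 0, 0, 1],
  [0, 0, 0, 0, 0, 0, 1],
])

```text
time: 14.3
tcp_pos: [0.4669, 0.2918, 0.2185]
orientation: [[-0.876, 0.481, 0.002], [0.481, 0.876, 0.001], [-0.002, 0.002, -1.0]]
contact_force: [-0.0, 0.2, -1.3]
grip_width: -0.0001
```

```bash
python3 - <<'E'
from h import *
snap('scene','sc2'); snap('top','top3'); print(observe()['contact_force'])
a=cv2.imread('pics/sc2.png')[200:370,350:520]; b=cv2.imread('pics/top3.png')[90:260,70:240]
cv2.imwrite('pics/c4.png',cv2.resize(np.hstack([a,b]),(800,400),interpolation=cv2.INTER_CUBIC))
e=np.array([.8763,-.4818]);n=np.array([.4818,.8763]);o=np.array([.5708,.2322])
P=[[*(o+x*e+y*n),z] for x,y,z in[(-.069,.025,.077),(-.069,-.025,.077),(-.010,0,.05),(-.010,.009,.054),(-.010,-.009,.054),(.1,.009,.054)]]
s=400/170
print((proj('sc2',P)-[350,200]).round(1)*s); print((proj('top3',P)-[70,90])*s+[400,0])
E
```

```text
[ 0.15782161 -0.12041075  0.14187733]
[[312.94117647 110.58823529]
 [259.29411765  72.        ]
 [233.64705882 152.23529412]
 [244.70588235 157.17647059]
 [225.64705882 142.58823529]
 [161.41176471 246.35294118]]
[[474.37682059 251.70914106]
 [518.32917908 275.44637953]
 [535.94210461 216.54592722]
 [526.90938886 211.7235683 ]
 [542.28961085 219.993269  ]
 [581.14813398 119.06726592]]
```

View pics/c4.png

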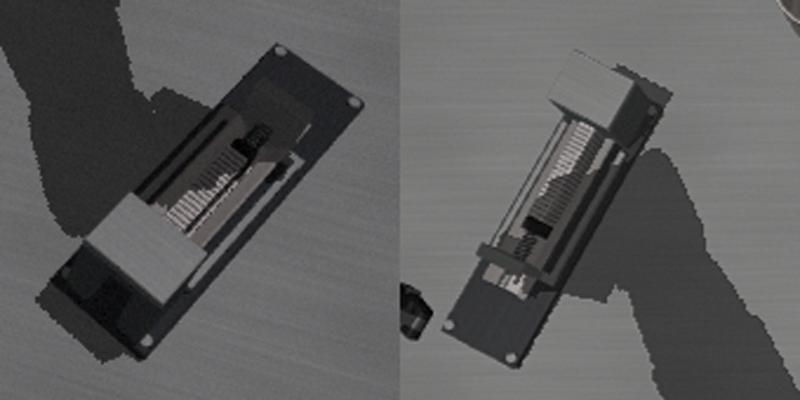

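The follower touches the stick end at about (540,218) against a predicted (536,217), so the stick is against the head. I'll take a closer look at the plate edge against the home prediction.

```bash
python3 - <<'E'
from h import *
e=np.array([.8763,-.4818]);n=np.array([.4818,.8763]);o=np.array([.5708,.2322])
b=cv2.imread('pics/top3.png')[160:220,90:150]; s=9
b=np.clip(cv2.resize(b,None,fx=s,fy=s,interpolation=cv2.INTER_CUBIC)*1.6,0,255).astype(np.uint8)
for op,c in[(0,(0,255,0)),(.005,(0,0,255))]:
    p=(proj('top3',[[*(o+(-.069-op)*e+y*n),.077] for y in(.025,-.025)])-[90,160]+.5)*s
    cv2.line(b,*[tuple(map(int,q)) for q in p],c,1)
t=cv2.imread('pics/top1.png')[180:240,80:140]; 
cv2.imwrite('pics/c5.png',b)
E
```

```text
(no output)
```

View pics/c5.png

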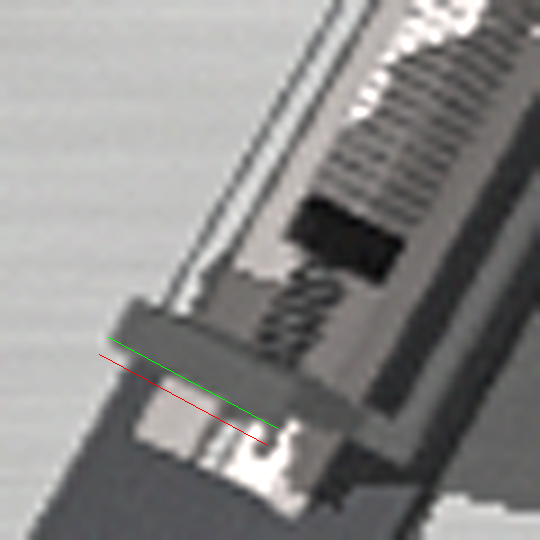

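The plate's rear corner (112,340) lies on the home line (green), and the 5 mm-open line (red) is clearly behind it. Handing in.

```bash
python3 -c "
from cell import *
print(finish_job(), observe()['time'])"
```

```text
the job is handed in; nothing more can be done
the job is handed in; nothing more can be done
```

I set the narrow full-length stick legs down in the channel, then pushed the rail home by its end plate with closed fingers. I backed the arm clear and handed the job in at about 14.4 s of the 43 s allowed.

**Last checks**
- **Rail:** it stopped moving while the force kept rising, to about 22 N horizontally. The closed-finger position was where I expected it for home, and the plate's left rear corner lies on the predicted home line in the top view.
- **Stick:** it is straight in the channel, with the follower against its end within a few mm of the loaded position.
- **Arm:** the robot is touching nothing, with about 0 N at the wrist.

**Disagreements**
- The wrist camera and the tool pose differed by about 2 mm sideways, which is within the calibration. I corrected for this before lowering the stick.
- The gripper read 16–17 mm on the 18 mm stick.
- The right end of the plate was in shadow and did not line up cleanly with the home line, so only the left corner confirms it in the image.

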